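Try the file box lid, free its catch if caught, and hold it open

TASK

Somebody wants the folders in the grey file box on the desk. First give its lid a gentle upward tug by the bar handle, leaving the release tab alone: if the lid comes up freely, just open it; if it is caught, let it down, slide the black release tab all the way towards the lid, and then open it. Finish while still holding the lid well open (about 55 degrees; it falls shut by itself), and leave the other things on the desk undisturbed.

Things in the scene. Friction and masses are not known exactly. Their poses are not given: they have to be found in the camera images.
- filebox: Grey steel file box, fixed to the desk, 220 (x) by 300 (y) by 114 mm high. Origin: centre of its underside. Its -x side faces the robot, +x is the hinge side, z up. Flush top at 114 mm: the lid covers y -59 to 149 mm, a fixed deck with the release tab y -150 to -60 mm. The catch inside may or may not be holding the lid; this cannot be seen or read while the lid is shut.
- lid (a joint): Angle of the lid, rad: 0 shut, grows as its front edge (robot side) rises, stop at 1.3. About 0.5 kg (0.7 to 1.4 times that), falls shut from any angle when let go; lifting it at the handle takes 2 to 4 N. When caught, it gives about 3 mm (0.016 rad) at the handle and then stops hard. Once freed, the catch stays free.
- lid_handle (a point): Middle of the lid's handle: round black bar 10 mm thick, 110 mm long, along the box's y, on two 10 mm posts 50 mm either side of this point; its axis is 32 mm above the lid's top face. With the lid shut this point is at (-95, 45, 146) mm in the box's frame. The lid reaches 13 mm beyond it toward the robot. The bar can turn between the fingers as the lid swings.
- lid_hinge (a point): Point on the lid's hinge axis, which runs along the box's y, at (110, 45, 110) mm in the box's frame.
- release (a joint): Travel of the release tab, m: 0 at rest, 0.025 at its stop; it slides in the box's +y direction, towards the lid. A spring returns it (1 N at rest, 3.5 N at the stop). A catch that holds the lid is thrown off near the end of the travel, with the lid let down; it tips over by itself and stays off.
- release_tab (a point): Centre of the top of the release tab: black upright tab 30 mm (box x) by 14 mm (box y, the way it slides), standing 26 mm above the deck. At rest this point is at (20, -118, 140) mm in the box's frame. It can be pinched from above or pushed on its outer side.
- bottle: Bystander: blue drinking bottle 230 mm tall, 72 mm across, standing right (-y) of the box. Origin: centre of its underside.
- can: Bystander: drinks can 115 mm tall, 66 mm across, standing left (+y) of the box. Origin: centre of its underside.
- mouse: Bystander: black computer mouse 105 by 60 by 30 mm, left of the box. Origin: centre of its underside.
- pill_jar: Bystander: small white jar 55 mm tall, 40 mm across, beyond the box. Origin: centre of its underside.

How it is judged:
By the outcome, as a careful person would: the job done as asked, in the order asked, and still so for the second after the job is handed in, while the arm keeps its last pose, push and grip.
It also fails if it takes over 58 s, if anything falls off the work surface, if the arm or the gripper's body presses on something with over 40 N, if the wrist force passes 120 N, or if a joint passes its speed limit or range.

ROBOT

A 6-joint arm with a two-finger parallel gripper is mounted at the origin on the work surface. World frame = base frame: x ahead of the robot, y to its left, z up, the work surface at z = 0. Lengths are in m, angles in rad, forces in N, time in s.
With the tool pointing down it reaches from about 0.325 to 0.85 m from the base axis. Payload 4.4 kg.
Tool frame: the origin (TCP) lies at the very end of the fingers, on their centre line; the grasp point (between the pads) lies manip.grasp_offset behind it (manip.grasp_offset is the distance from the TCP to the grasp point, in m); x points along the fingers, y is the direction in which the jaws open and shut, and the axes are right-handed (so a half turn about x gives the same grasp; the last joint's range is limited). The gripper opens to 94 mm and grips with 3 to 60 N. Pads are 16 mm wide; open, the fingers measure 119 mm over their backs; the gripper's body (75 mm by 177 mm) begins 78 mm behind the grasp point.
Start: joints at [-1.405, 0.207, 1.542, -0, 1.393, -0.15], TCP at [0.179, -0.546, 0.174] pointing down, gripper open.
Joint ranges: [-2.73, 2.73], [-0.86, 2.22], [0.23, 2.46], [-1.11, 4.25], [0.08, 2.63], [-2.82, 2.82]. Speed limits (rad/s): [2.79, 2.79, 3.14, 3.14, 3.14, 3.14].

INTERFACE

Orientations are given as a 3x3 rotation matrix whose columns are the frame's x, y, z axes.
In Python, from workcell import manip, cams, workorder gives the robot as it stands. The module is installed in compiled form; this text tells all that it offers.
- The arm moves only by the shell command python3 -m handwheel 'ROWS' [FORCE]. ROWS is JSON, a list of rows, each an object of numbers: "x", "y", "z": the shift along the tool's x, y, z in m; "roll": the turn about the tool's x in degrees; "gripper": the opening in per cent of the stroke, from 0 (shut) to 100 (fully open). A call has 1 to 10 rows; each row shifts and turns the commanded pose from where the row before left it, along the tool's axes as they then stand; what a row does not reach is not made up. A row lasts 1/8 s, in which the tool goes at most 62.5 mm and 10.7 degrees, less where a joint would pass 70% of its speed; a pose out of reach is approached as far as the arm can. A call is refused whole if a number of a shift passes 0.0625 or a number of a turn 10.7, either way. A call with a gripper value outside its range is refused whole. The fingers move at their own pace and stop on an object; FORCE is the grip in N (left out, the last holds). Time passes only in rows, so rows that do not move let the fingers close. It gives the time, the measured TCP pose, the force and the opening at its end, in the units of the state.
- manip.sense(): the state, without advancing time (a new reading comes with each control period).
- cams.capture(name): name is "side" or "top" or "wrist"; returns a dict with "img" (384x512x3 uint8, red, green, blue), "K" (3x3 intrinsics, pixels), "R" (3x3) and "t" (3): a world point X has camera coordinates R X + t. Camera axes: x right, y down, z forward; pixel columns grow to the right and rows downward; lengths in m; the calibration is good to about 2 mm. A picture is of the moment at which its call begins. There is no depth.
- workorder.sign_off(): hands the job in, once; it reports no verdict.
The state is a dict: "clock": time; "qpos": joint angles; "dq": joint speeds; "tau": joint torques, N m; "eef_pos": TCP position; "tool_rot": TCP orientation; "contact_force": force on the tool from outside, world axes, zero at the start; "torque": the same for the moment, N m; "grip_width": finger opening in m.
Only numpy, scipy, OpenCV 4.12 (cv2) and the standard library are available. Lean on these libraries where they do the work, as an engineer would, in place of code of your own. Each camera call takes 0.05 s, during which the arm holds its last target.

## Working session

There is one attempt and no reset: what is moved stays moved. The work goes in short steps, Python scripts to look and compute and a shell command to move; the robot and the scene stay as the last step left them, time stands still between calls to the robot, and variables do not carry over. Pictures are saved under pics/ and viewed, and the job is handed in when it is done.

```bash
mkdir -p pics
python3 - <<'E'
from workcell import manip, cams
import cv2,numpy as np
np.set_printoptions(precision=4,suppress=True)
s=manip.sense()
for k in s: print(k,np.array(s[k]).tolist())
print(manip.grasp_offset)
for n in ["side","top"]:
    c=cams.capture(n); cv2.imwrite(f"pics/{n}0.png",c["img"][:,:,::-1]); print(n,c["K"],c["R"],c["t"])
E
```

```text
clock 0.0
qpos [-1.4044914317464317, 0.20740273546448473, 1.54294036866206, -1.2661080403722134e-05, 1.3934553513814172, -0.15051992531229855]
dq [0.0001981657992633768, -0.00034500651947961186, 0.0008521525705992778, -0.0012817771035953725, -0.0007369549668126725, 0.0007538932707584681]
tau [0.0004431014804140432, -37.08759427070618, -28.141965866088867, 0.06971349008381367, 0.03600390278734267, -0.00016792417227406986]
eef_pos [0.1789716985581661, -0.5455325839399798, 0.17240711160737518]
tool_rot [[-0.0003774373108277316, 0.31155271056563816, -0.9502287967012366], [0.0021733040604795424, -0.9502263647356862, -0.3115527764451203], [-0.9999975671423091, -0.0021827277443777645, -0.0003184478871422659]]
contact_force [0.0728246594954448, 0.27148569326884187, -0.2964199031153605]
torque [0.008469854818454638, 0.027969228881583534, 0.006725274859491638]
grip_width 0.09374294277209486
0.0188
side [[363.1367   0.     257.226 ]
 [  0.     363.1367 190.1837]
 [  0.       0.       1.    ]] [[-0.9862 -0.1655 -0.0038]
 [-0.1033  0.633  -0.7672]
 [ 0.1293 -0.7562 -0.6414]] [0.622  0.1153 0.9483]
top [[376.4318   0.     257.2806]
 [  0.     376.4318 199.2363]
 [  0.       0.       1.    ]] [[ 0.0207 -0.9998  0.0065]
 [-0.9895 -0.0214 -0.143 ]
 [ 0.1431 -0.0034 -0.9897]] [0.0447 0.6359 1.1506]
```

```bash
ls pics
```

```text
side0.png
top0.png
```

View pics/side0.png

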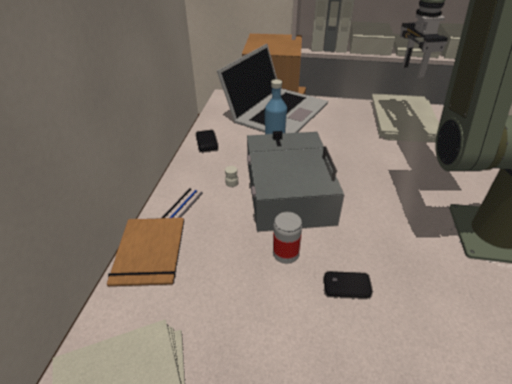

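View pics/top0.png

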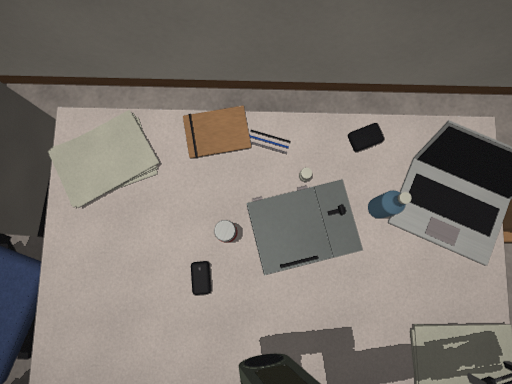

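The side view shows the box at about (290,180), with the handle at (328,163) and the tab at (278,138). The top view shows the handle at about (299,262), the tab at (338,210), and the box corners near (248,203), (343,181), (361,251) and (265,273). I'll zoom in for precise corners.

Run:
```python
import cv2
a=cv2.imread("pics/top0.png")[165:285,235:415]; cv2.imwrite("pics/topz.png",cv2.resize(a,None,fx=4.4,fy=4.4,interpolation=cv2.INTER_CUBIC))
a=cv2.imread("pics/side0.png")[120:240,215:365]; cv2.imwrite("pics/sidez.png",cv2.resize(a,None,fx=5,fy=5,interpolation=cv2.INTER_CUBIC))
```

```text
(no output)
```

View pics/topz.png

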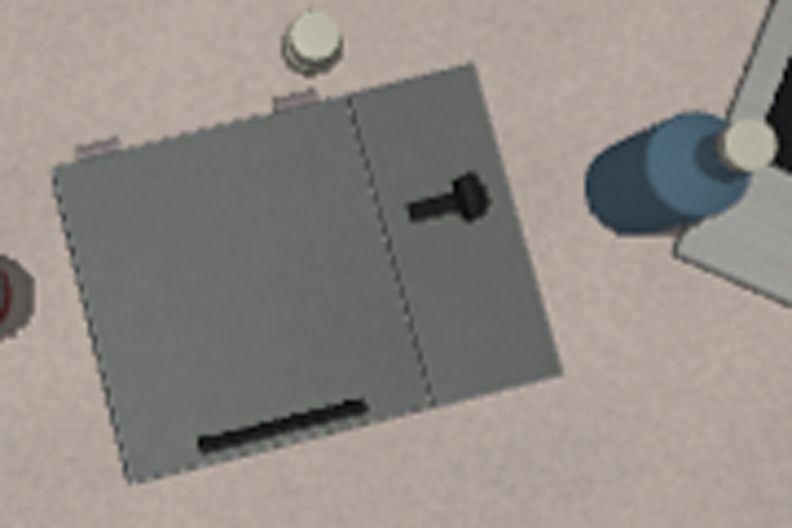

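View pics/sidez.png

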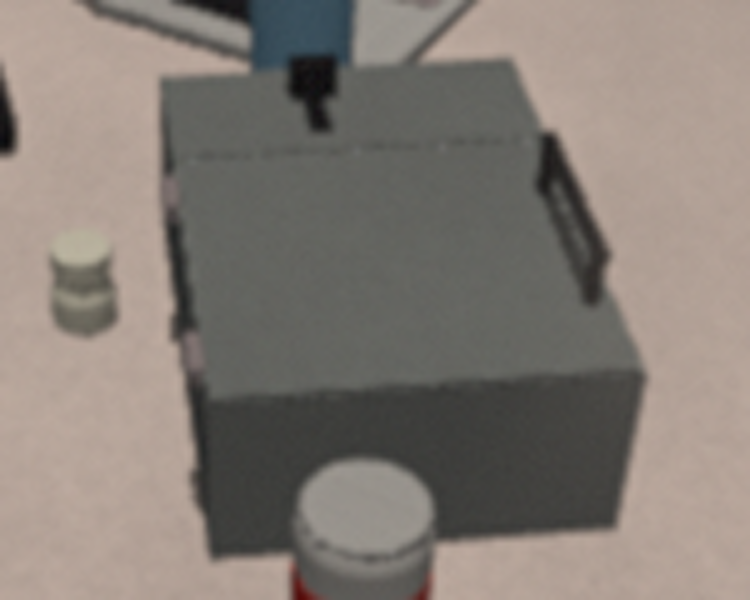

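The zoomed views show clear top corners. In topz pixels they are (130,484), (53,167), (474,64) and (562,375), with handle ends at (200,444) and (365,406). In sidez they are (643,374), (208,402), (162,80) and (513,60).

```bash
cat > h.py <<'E'
import numpy as np, json
from workcell import manip, cams
np.set_printoptions(precision=4,suppress=True)
def proj(c,X): 
    p=(c["R"]@np.asarray(X).T).T+c["t"]; p=p@c["K"].T; return p[:,:2]/p[:,2:]
def boxpose(): return json.load(open("box.json"))
def b2w(P):
    x,y,a=boxpose(); c,s=np.cos(a),np.sin(a)
    return np.array([[c,-s,0],[s,c,0],[0,0,1]])@np.array(P)/1000+np.array([x,y,0])
E
python3 - <<'E'
from h import *
from scipy.optimize import least_squares
T=cams.capture("top");S=cams.capture("side")
C={'A':(-110,149.5,114),'B':(110,149.5,114),'Cc':(110,-150,114),'D':(-110,-150,114),'a':(-110,150,0),'b':(110,150,0),'h1':(-95,100,146),'h2':(-95,-10,146)}
zt={'A':(130,484),'B':(53,167),'Cc':(474,64),'D':(562,375),'h1':(200,444),'h2':(365,406)}
zs={'A':(643,374),'B':(208,402),'Cc':(162,80),'D':(513,60),'a':(615,527),'b':(212,557),'h1':(603,252),'h2':(547,138)}
def un(z,f,o): return (np.array(z)+.5)/f-.5+o
pt=np.array([un(v,4.4,(235,165)) for v in zt.values()]);ps=np.array([un(v,5,(215,120)) for v in zs.values()])
def W(k,p):
    a=p[2];c,s=np.cos(a),np.sin(a);P=np.array([C[i] for i in k])/1000
    return P@np.array([[c,-s,0],[s,c,0],[0,0,1]]).T+[p[0],p[1],0]
def r(p,m=3):
    o=[]
    if m&1:o.append((proj(T,W(zt,p))-pt).ravel())
    if m&2:o.append((proj(S,W(zs,p))-ps).ravel())
    return np.concatenate(o)
for m in (1,2,3):
    f=least_squares(r,[.55,0,0.2],args=(m,),loss='soft_l1'); print(m,f.x,np.abs(f.fun if 0 else r(f.x,m)).max())
print(r(f.x).reshape(-1,2))
json.dump(f.x.tolist(),open("box.json","w"))
for n,p in dict(handle=(-95,45,146),hinge=(110,45,110),tab=(20,-118,140)).items(): print(n,b2w(p))
E
```

```text
1 [ 0.548  -0.0818  0.2623] 0.5173982939954271
2 [ 0.5509 -0.082   0.2658] 1.3706068798752824
3 [ 0.5497 -0.0818  0.2631] 1.4061101567153855
[[-0.0341 -0.2821]
 [-0.3726 -0.9462]
 [ 0.2416 -1.0077]
 [ 0.5105 -0.4171]
 [-0.025  -0.0731]
 [-0.1379 -0.8489]
 [ 1.4061 -1.1811]
 [ 0.2221 -0.8778]
 [ 0.1565 -0.564 ]
 [ 0.4262 -0.3778]
 [ 0.6624  0.7003]
 [-0.3363  0.6907]
 [ 0.0175  1.3451]
 [ 0.8245  0.2883]]
handle [ 0.4462 -0.0631  0.146 ]
hinge [ 0.6442 -0.0098  0.11  ]
tab [ 0.5997 -0.1906  0.14  ]
```

Box pose is good to about 2 mm, with a yaw of 15°. First I'll raise the tool and roll it by -86.9° so the jaws open along the box's x.

```bash
python3 -m handwheel '[{"x":-0.015,"roll":-10},{"x":-0.015,"roll":-10},{"x":-0.015,"roll":-10},{"x":-0.015,"roll":-10},{"x":-0.015,"roll":-10},{"x":-0.015,"roll":-10},{"x":-0.015,"roll":-10},{"x":-0.015,"roll":-10},{"roll":-6.9},{"x":0}]'
cat > st.py <<'E'
from h import *
import sys
s=manip.sense();R=np.array(s["tool_rot"]);p=np.array(s["eef_pos"])
print("t",round(s["clock"],2),"pos",p,"yaw",np.degrees(np.arctan2(R[1,1],R[0,1])),"F",np.array(s["contact_force"]),"w",round(s["grip_width"],4)); print("q",np.array(s["qpos"]),"toolx",R[:,0])
if len(sys.argv)>1:
    t=b2w([float(v) for v in sys.argv[1].split(",")]); print("target",t,"tool-frame delta mm",R.T@(t-p)*1000)
E
python3 st.py " -95,45,200"
```

```text
t 0.2 pos [ 0.179  -0.5459  0.1728] yaw -71.84977301148517 F [-0.0299 -0.9893 -0.0354] w 0.0939
q [-1.4045  0.2071  1.5424  0.      1.3935 -0.1505] toolx [-0.0002  0.0014 -1.    ]
target [ 0.4462 -0.0631  0.2   ] tool-frame delta mm [ -26.5678 -375.539  -404.3111]$[0]: bad value
```

```bash
python3 -m handwheel '[{"x":-0.015,"y":0,"z":0,"roll":-10.0,"gripper":100}]'
```

```text
clock: 0.32
eef_pos: [0.1788, -0.5449, 0.1868]
tool_rot: [[-0.001, 0.476, -0.879], [0.004, -0.879, -0.476], [-1.0, -0.004, -0.001]]
contact_force: [-1.3, -0.1, 0.5]
grip_width: 0.0939
```

```bash
python3 -m handwheel '[{"x":-0.015,"y":0.0,"z":0.0,"roll":-10.0,"gripper":100.0}]'; python3 -m handwheel --help
```

```text
clock: 0.45
eef_pos: [0.179, -0.5459, 0.2033]
tool_rot: [[-0.0, 0.622, -0.783], [0.001, -0.783, -0.622], [-1.0, -0.001, -0.001]]
contact_force: [-1.1, 0.4, -0.6]
grip_width: 0.0937invalid input: not JSON, or not a number
```

Every row needs all five keys. I'll carry on with the rest of the turn.

```bash
python3 -m handwheel '[{"x":-0.02,"y":0,"z":0,"roll":-10,"gripper":100},{"x":-0.02,"y":0,"z":0,"roll":-10,"gripper":100},{"x":-0.02,"y":0,"z":0,"roll":-10,"gripper":100},{"x":-0.01,"y":0,"z":0,"roll":-10,"gripper":100},{"x":0,"y":0,"z":0,"roll":-10,"gripper":100},{"x":0,"y":0,"z":0,"roll":-10,"gripper":100},{"x":0,"y":0,"z":0,"roll":-6.9,"gripper":100},{"x":0,"y":0,"z":0,"roll":0,"gripper":100}]'
python3 st.py " -95,45,230"
```

```text
clock: 1.45
eef_pos: [0.1791, -0.5462, 0.2732]
tool_rot: [[-0.0, 0.966, 0.258], [0.001, 0.258, -0.966], [-1.0, 0.0, -0.001]]
contact_force: [0.4, 0.2, -0.7]
grip_width: 0.094
t 1.45 pos [ 0.1791 -0.5462  0.2732] yaw 14.96807926814082 F [ 0.3594  0.2307 -0.6729] w 0.094
q [-1.4045  0.1487  1.4053 -0.      1.5882 -1.6658] toolx [-0.0001  0.0006 -1.    ]
target [ 0.4462 -0.0631  0.23  ] tool-frame delta mm [  43.4897  382.8815 -397.6907]
```

```bash
python3 -m handwheel '[{"x":0,"y":0.0383,"z":-0.0398,"roll":0,"gripper":100},{"x":0,"y":0.0383,"z":-0.0398,"roll":0,"gripper":100},{"x":0,"y":0.0383,"z":-0.0398,"roll":0,"gripper":100},{"x":0,"y":0.0383,"z":-0.0398,"roll":0,"gripper":100},{"x":0,"y":0.0383,"z":-0.0398,"roll":0,"gripper":100},{"x":0,"y":0.0383,"z":-0.0398,"roll":0,"gripper":100},{"x":0,"y":0.0383,"z":-0.0398,"roll":0,"gripper":100},{"x":0,"y":0.0383,"z":-0.0398,"roll":0,"gripper":100},{"x":0,"y":0.0383,"z":-0.0398,"roll":0,"gripper":100},{"x":0,"y":0.0383,"z":-0.0398,"roll":0,"gripper":100}]'
python3 -m handwheel '[{"x":0.02,"y":0,"z":0,"roll":0,"gripper":100},{"x":0.02,"y":0,"z":0,"roll":0,"gripper":100},{"x":0,"y":0,"z":0,"roll":0,"gripper":100}]'
python3 st.py " -95,45,132"
python3 - <<'E'
from h import *
import cv2
c=cams.capture("wrist");print(c["R"],c["t"]); im=c["img"][:,:,::-1].copy()
p=proj(c,[b2w((-95,45,146)),b2w((-95,100,146)),b2w((-95,-10,146))]); print(p)
cv2.imwrite("pics/w1.png",im)
E
```

```text
clock: 2.7
eef_pos: [0.4463, -0.0609, 0.2738]
tool_rot: [[0.001, 0.966, 0.257], [-0.0, 0.257, -0.966], [-1.0, 0.001, 0.001]]
contact_force: [0.7, 0.1, 0.2]
grip_width: 0.0943
clock: 3.08
eef_pos: [0.4443, -0.0619, 0.2319]
tool_rot: [[-0.004, 0.966, 0.259], [0.001, 0.259, -0.966], [-1.0, -0.003, -0.002]]
contact_force: [-0.7, -0.4, 0.4]
grip_width: 0.0937
t 3.08 pos [ 0.4443 -0.0619  0.2319] yaw 14.992927923748564 F [-0.7005 -0.3611  0.4119] w 0.0937
q [-0.3317 -0.11    1.7519 -0.      1.5037 -0.5934] toolx [-0.0038  0.0013 -1.    ]
target [ 0.4462 -0.0631  0.132 ] tool-frame delta mm [99.8727  1.9015  1.9261]
[[ 0.9656  0.2599 -0.0033]
 [ 0.2509 -0.9287  0.2733]
 [ 0.0679 -0.2647 -0.9619]] [-0.413  -0.213   0.4018]
[[253.566  186.9643]
 [253.6051 136.1037]
 [253.5306 233.0968]]
```

View pics/w1.png

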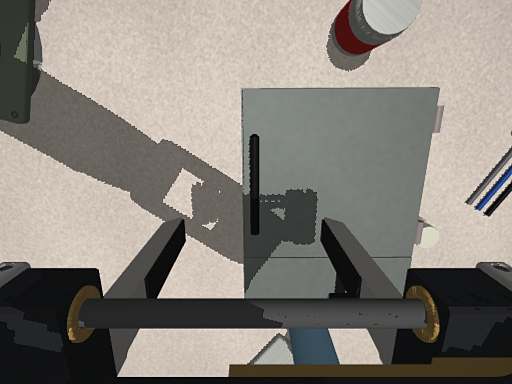

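The wrist view shows the bar at column 254, rows 135–234, which matches the prediction to about 1 px. Next I'll lower the tool 100 mm.

```bash
python3 -m handwheel '[{"x":0.025,"y":0.001,"z":0.001,"roll":0,"gripper":60},{"x":0.025,"y":0,"z":0,"roll":0,"gripper":60},{"x":0.025,"y":0,"z":0,"roll":0,"gripper":60},{"x":0.015,"y":0,"z":0,"roll":0,"gripper":60},{"x":0.01,"y":0,"z":0,"roll":0,"gripper":60},{"x":0,"y":0,"z":0,"roll":0,"gripper":60}]'
python3 -m handwheel '[{"x":0,"y":0,"z":0,"roll":0,"gripper":0},{"x":0,"y":0,"z":0,"roll":0,"gripper":0},{"x":0,"y":0,"z":0,"roll":0,"gripper":0},{"x":0,"y":0,"z":0,"roll":0,"gripper":0},{"x":0,"y":0,"z":0,"roll":0,"gripper":0},{"x":0,"y":0,"z":0,"roll":0,"gripper":0}]' 20
python3 st.py " -95,45,132"
```

```text
clock: 3.88
eef_pos: [0.4468, -0.0634, 0.1335]
tool_rot: [[-0.0, 0.966, 0.259], [0.0, 0.259, -0.966], [-1.0, -0.0, -0.0]]
contact_force: [1.0, -0.2, -0.0]
grip_width: 0.0565
clock: 4.62
eef_pos: [0.4468, -0.0633, 0.1335]
tool_rot: [[-0.0, 0.966, 0.26], [0.0, 0.26, -0.966], [-1.0, -0.0, -0.0]]
contact_force: [0.1, -0.4, -0.5]
grip_width: 0.0011
t 4.62 pos [ 0.4468 -0.0633  0.1335] yaw 15.052574109742999 F [ 0.0834 -0.427  -0.5303] w 0.0011
q [-0.3329 -0.0225  1.8773  0.      1.2868 -0.5956] toolx [-0.0001  0.     -1.    ]
target [ 0.4462 -0.0631  0.132 ] tool-frame delta mm [ 1.5271 -0.5148 -0.3206]
```

The jaws closed to 1 mm, so they missed the bar. I'll look before moving again.

Run:
```python
from h import *
import cv2
c=cams.capture("wrist"); cv2.imwrite("pics/w2.png",c["img"][:,:,::-1])
c=cams.capture("side"); cv2.imwrite("pics/s2.png",cv2.resize(c["img"][90:240,215:415,::-1],None,fx=4,fy=4,interpolation=cv2.INTER_CUBIC))
```

```text
(no output)
```

View pics/w2.png

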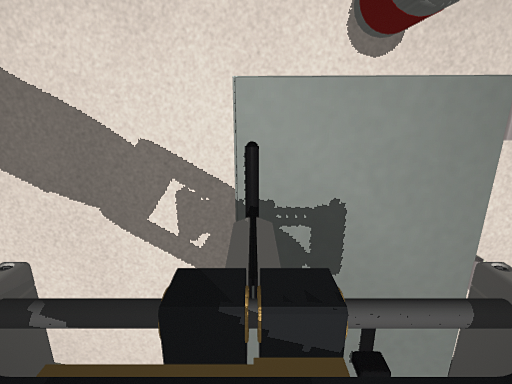

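View pics/s2.png

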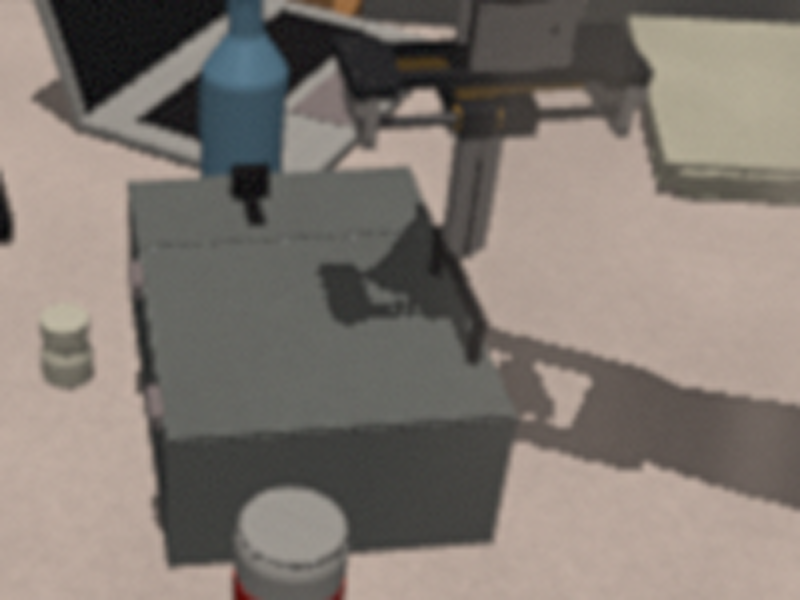

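The wrist view shows the bar end at (252,145) and running to the fingers at (252,220), so the fingers sit near its far end. The side view shows the fingertips near zoomed (465,250). I'll compare both with the projections.

Run:
```python
from h import *
import cv2
s=manip.sense();p=np.array(s["eef_pos"])
pts=[p,p+[0,0,.0188],p+[0,0,.08],b2w((-95,45,146)),b2w((-95,100,146)),b2w((-95,-10,146)),b2w((-110,150,114)),b2w((-110,-150,114))]
for n in("side","top","wrist"):
    c=cams.capture(n); q=proj(c,pts); print(n,q, ((q-[215,90])*4 if n=="side" else ''))
    im=c["img"][:,:,::-1].copy()
    if n=="top":
        cv2.imwrite("pics/t3.png",cv2.resize(im[165:385,215:415],None,fx=2.7,fy=2.7,interpolation=cv2.INTER_CUBIC))
```

```text
side [[328.9911 162.6878]
 [329.8692 156.8637]
 [332.8876 136.8435]
 [329.7936 158.8948]
 [335.2175 171.3451]
 [324.8245 147.4883]
 [344.6626 193.3487]
 [317.6262 131.2222]] [[455.9643 290.7513]
 [459.4767 267.4549]
 [471.5504 187.3741]
 [459.1744 275.579 ]
 [480.8699 325.3805]
 [439.298  229.9534]
 [518.6504 413.3947]
 [410.505  164.8887]]
top [[298.3425 260.4495]
 [299.1035 260.5686]
 [301.7766 260.9872]
 [298.7757 260.7337]
 [280.0432 265.4496]
 [317.4303 256.0375]
 [263.9583 274.3736]
 [362.8514 249.4238]] 
wrist [[251.5651 213.3207]
 [251.4706 222.4446]
 [251.0033 267.5417]
 [250.8309 218.795 ]
 [250.7572 145.9454]
 [250.8948 281.9793]
 [231.338   74.9443]
 [237.016  379.2531]]
```

View pics/t3.png

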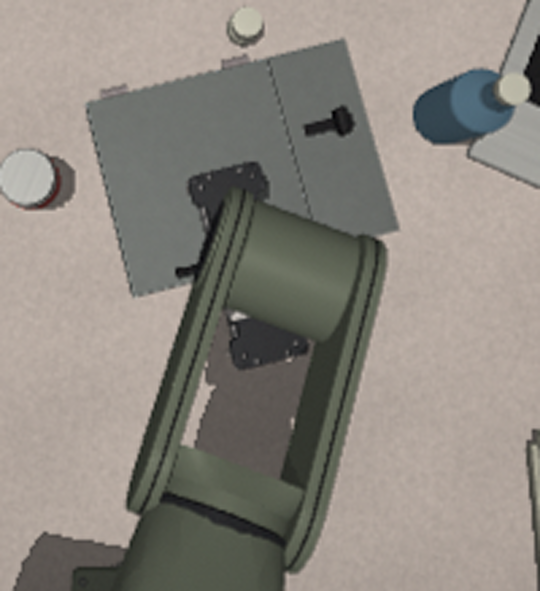

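Run:
```python
from h import *
import cv2
im=cv2.imread("pics/w2.png");
for n in("w2",):
    cv2.imwrite("pics/w2z.png",cv2.resize(im[125:285,200:310],None,fx=3.7,fy=3.7,interpolation=cv2.INTER_CUBIC))
c=cams.capture("side");cv2.imwrite("pics/s3z.png",cv2.resize(c["img"][110:200,290:370,::-1],None,fx=6.6,fy=6.6,interpolation=cv2.INTER_CUBIC))
```

```text
(no output)
```

View pics/w2z.png

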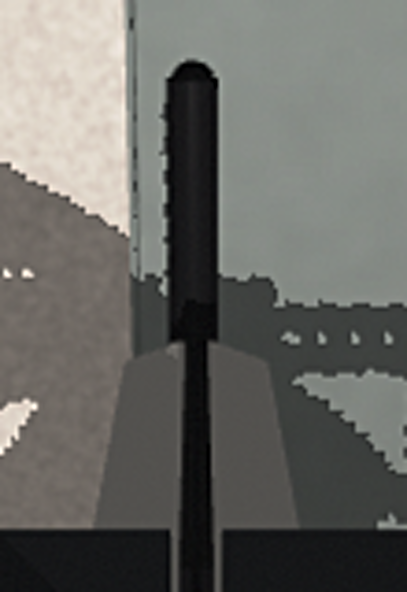

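View pics/s3z.png

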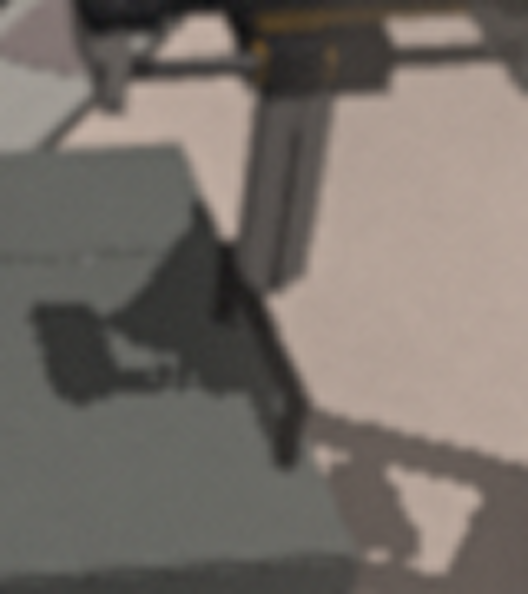

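Both cameras show the fingertips about 30 mm higher than the reported TCP. In the side view the tip is near row 153 where row 163 was predicted, and in the wrist view row 217 against about 203. The jaws therefore closed above the bar. I'll reopen, lower by 14 mm and measure again.

```bash
python3 -m handwheel '[{"x":0,"y":0,"z":0,"roll":0,"gripper":45},{"x":0,"y":0,"z":0,"roll":0,"gripper":45},{"x":0,"y":0,"z":0,"roll":0,"gripper":45},{"x":0,"y":0,"z":0,"roll":0,"gripper":45},{"x":0.007,"y":0,"z":0,"roll":0,"gripper":45},{"x":0.007,"y":0,"z":0,"roll":0,"gripper":45},{"x":0,"y":0,"z":0,"roll":0,"gripper":45}]'
python3 st.py " -95,45,132"
python3 - <<'E'
from h import *
import cv2
s=manip.sense();p=np.array(s["eef_pos"]);R=np.array(s["tool_rot"])
w=s["grip_width"]
for n,(a,b,cc,d),f in(("side",(110,200,290,370),6.6),("wrist",(125,285,160,340),4)):
    c=cams.capture(n); im=cv2.resize(c["img"][a:b,cc:d,::-1],None,fx=f,fy=f,interpolation=cv2.INTER_CUBIC)
    for off,col in((0,(0,0,255)),(.015,(0,255,255)),(.03,(0,255,0))):
      for sg in(1,-1):
        q=[p+R@np.array([-off,sg*(w/2+e),z]) for e,z in((0,-.008),(.0125,-.008),(.0125,.008),(0,.008))]
        q=(proj(c,q)-[cc,a]+.5)*f-.5
        cv2.polylines(im,[np.int32(q.round())],True,col,1)
    cv2.imwrite(f"pics/{n}4.png",im)
E
```

```text
clock: 5.8
eef_pos: [0.4459, -0.063, 0.1184]
tool_rot: [[-0.002, 0.966, 0.26], [0.001, 0.26, -0.966], [-1.0, -0.002, -0.001]]
contact_force: [-0.0, -0.1, 0.3]
grip_width: 0.0426
t 5.8 pos [ 0.4459 -0.063   0.1184] yaw 15.051975329098472 F [-0.0283 -0.0924  0.2537] w 0.0426
q [-0.3329 -0.005   1.8937 -0.      1.2553 -0.5956] toolx [-0.0022  0.0007 -1.    ]
target [ 0.4462 -0.0631  0.132 ] tool-frame delta mm [-13.5682   0.2676   0.1688]
```

View pics/side4.png

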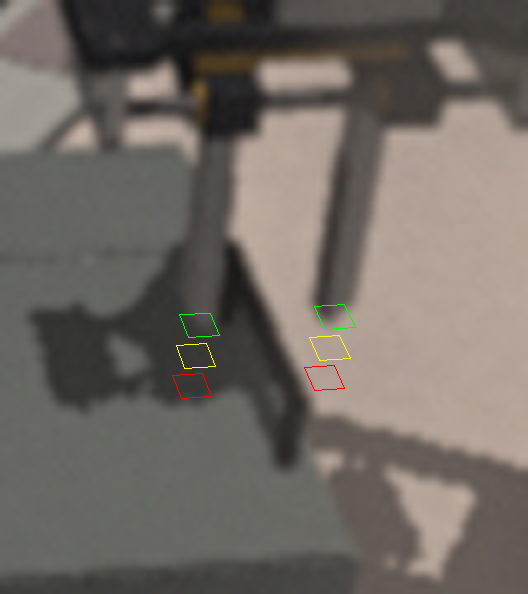

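View pics/wrist4.png

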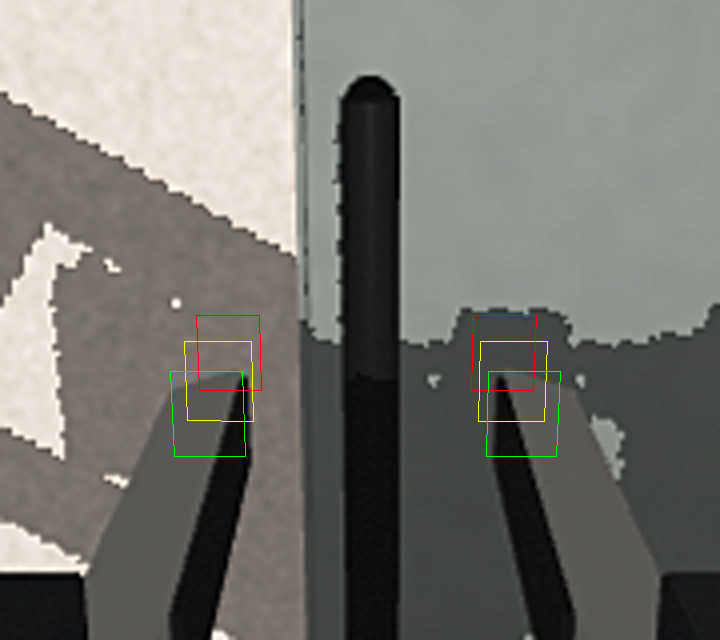

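The tips match the green outline drawn 30 mm behind the reported TCP in both views: side zoomed (335,316), wrist zoomed (245,375). The reported TCP is therefore 30 mm too far along the tool, and I'll correct for that. I'll lower 17 mm more and close.

```bash
python3 -m handwheel '[{"x":0.009,"y":0,"z":0,"roll":0,"gripper":45},{"x":0.008,"y":0,"z":0,"roll":0,"gripper":45},{"x":0,"y":0,"z":0,"roll":0,"gripper":45}]'
python3 -m handwheel '[{"x":0,"y":0,"z":0,"roll":0,"gripper":0},{"x":0,"y":0,"z":0,"roll":0,"gripper":0},{"x":0,"y":0,"z":0,"roll":0,"gripper":0},{"x":0,"y":0,"z":0,"roll":0,"gripper":0},{"x":0,"y":0,"z":0,"roll":0,"gripper":0}]' 20
python3 st.py " -95,45,102"
python3 - <<'E'
from h import *
import cv2
for n,(a,b,cc,d),f in(("side",(110,200,290,370),6.6),("wrist",(125,285,160,340),4)):
    c=cams.capture(n); cv2.imwrite(f"pics/{n}5.png",cv2.resize(c["img"][a:b,cc:d,::-1],None,fx=f,fy=f,interpolation=cv2.INTER_CUBIC))
E
```

```text
clock: 6.28
eef_pos: [0.4459, -0.063, 0.1014]
tool_rot: [[-0.002, 0.966, 0.26], [0.001, 0.26, -0.966], [-1.0, -0.002, -0.001]]
contact_force: [0.1, -0.2, -0.2]
grip_width: 0.0422
clock: 6.9
eef_pos: [0.4463, -0.0635, 0.1027]
tool_rot: [[-0.001, 0.966, 0.26], [-0.001, 0.26, -0.966], [-1.0, -0.001, 0.0]]
contact_force: [-3.0, -1.5, 4.2]
grip_width: 0.0095
t 6.9 pos [ 0.4463 -0.0635  0.1027] yaw 15.061632505196558 F [-3.041  -1.4603  4.201 ] w 0.0095
q [-0.3331  0.0149  1.9094 -0.001   1.2184 -0.5956] toolx [-0.0013 -0.0005 -1.    ]
target [ 0.4462 -0.0631  0.102 ] tool-frame delta mm [ 0.7015  0.0973 -0.4427]
```

View pics/side5.png

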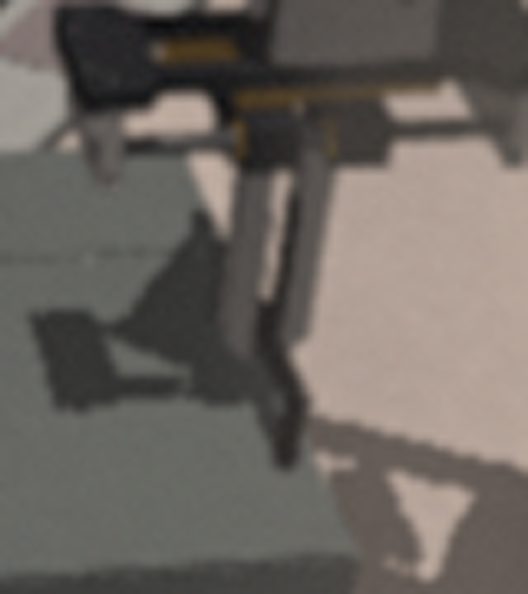

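The bar is gripped at 9.5 mm and the side view shows the fingers astride it at (270,320). Now the gentle tug, in 1 mm steps.

```bash
for i in 1; do python3 -m handwheel '[{"x":-0.001,"y":0,"z":0,"roll":0,"gripper":0},{"x":-0.001,"y":0,"z":0,"roll":0,"gripper":0},{"x":0,"y":0,"z":0,"roll":0,"gripper":0}]'; done; python3 st.py
python3 -m handwheel '[{"x":-0.001,"y":0,"z":0,"roll":0,"gripper":0},{"x":-0.001,"y":0,"z":0,"roll":0,"gripper":0},{"x":0,"y":0,"z":0,"roll":0,"gripper":0}]'; python3 st.py
```

```text
clock: 7.38
eef_pos: [0.4465, -0.0634, 0.104]
tool_rot: [[-0.001, 0.966, 0.26], [-0.0, 0.26, -0.966], [-1.0, -0.001, -0.0]]
contact_force: [-2.2, -2.5, -3.1]
grip_width: 0.0094
t 7.38 pos [ 0.4465 -0.0634  0.104 ] yaw 15.05279468015265 F [-2.1666 -2.4972 -3.0669] w 0.0094
q [-0.3331  0.0132  1.908  -0.0005  1.2211 -0.5956] toolx [-0.0008 -0.0002 -1.    ]
clock: 7.75
eef_pos: [0.4469, -0.0633, 0.1061]
tool_rot: [[0.0, 0.966, 0.26], [-0.0, 0.26, -0.966], [-1.0, 0.0, 0.0]]
contact_force: [1.1, -3.8, -8.4]
grip_width: 0.0095
t 7.75 pos [ 0.4469 -0.0633  0.1061] yaw 15.048970349186739 F [ 1.0738 -3.7772 -8.3707] w 0.0095
q [-0.3329  0.0106  1.9059  0.      1.2249 -0.5956] toolx [ 0.0001 -0.     -1.    ]
```

```bash
python3 -m handwheel '[{"x":-0.001,"y":0,"z":0,"roll":0,"gripper":0},{"x":-0.001,"y":0,"z":0,"roll":0,"gripper":0},{"x":0,"y":0,"z":0,"roll":0,"gripper":0},{"x":0,"y":0,"z":0,"roll":0,"gripper":0}]'; python3 st.py
```

```text
clock: 8.25
eef_pos: [0.4469, -0.0632, 0.1065]
tool_rot: [[0.0, 0.966, 0.259], [0.0, 0.259, -0.966], [-1.0, 0.0, -0.0]]
contact_force: [6.2, -4.2, -18.8]
grip_width: 0.0092
t 8.25 pos [ 0.4469 -0.0632  0.1065] yaw 15.036053643452716 F [  6.1676  -4.1776 -18.8019] w 0.0092
q [-0.3331  0.0099  1.9056  0.0003  1.2259 -0.5956] toolx [ 0.0003  0.0002 -1.    ]
```

The lid is caught: it stopped hard after about 3.5 mm and the force rose to 19 N. I'll let it down, open the jaws and rise.

```bash
python3 -m handwheel '[{"x":0.002,"y":0,"z":0,"roll":0,"gripper":0},{"x":0.002,"y":0,"z":0,"roll":0,"gripper":0},{"x":0.001,"y":0,"z":0,"roll":0,"gripper":0},{"x":0,"y":0,"z":0,"roll":0,"gripper":0},{"x":0,"y":0,"z":0,"roll":0,"gripper":45},{"x":0,"y":0,"z":0,"roll":0,"gripper":45},{"x":0,"y":0,"z":0,"roll":0,"gripper":45},{"x":0,"y":0,"z":0,"roll":0,"gripper":45}]'
python3 -m handwheel '[{"x":-0.02,"y":0,"z":0,"roll":0,"gripper":45},{"x":-0.03,"y":0,"z":0,"roll":0,"gripper":45},{"x":-0.03,"y":0,"z":0,"roll":0,"gripper":45},{"x":0,"y":0,"z":0,"roll":0,"gripper":45}]'
python3 st.py "20,-118,180"
python3 - <<'E'
from h import *
import cv2
c=cams.capture("top"); 
# bottle base / cap rough
K=c["K"]
def ray(u,v,z):
    d=c["R"].T@np.linalg.inv(K)@[u,v,1]; o=-c["R"].T@c["t"]; return o+d*(z-o[2])/d[2]
print("bottle cap",ray(235+750/4.4,165+145/4.4,.23),"base-ish",ray(235+635/4.4,165+185/4.4,.0))
E
```

```text
clock: 9.25
eef_pos: [0.4473, -0.0632, 0.1039]
tool_rot: [[0.001, 0.966, 0.26], [0.0, 0.26, -0.966], [-1.0, 0.001, 0.0]]
contact_force: [-0.1, -0.3, -0.4]
grip_width: 0.0415
clock: 9.75
eef_pos: [0.4491, -0.0639, 0.1861]
tool_rot: [[0.006, 0.966, 0.26], [-0.002, 0.26, -0.966], [-1.0, 0.005, 0.003]]
contact_force: [-0.3, -0.9, -0.1]
grip_width: 0.0428
t 9.75 pos [ 0.4491 -0.0639  0.1861] yaw 15.052962084055649 F [-0.3332 -0.8755 -0.0712] w 0.0428
q [-0.3328 -0.0741  1.8135  0.0003  1.396  -0.5956] toolx [ 0.006  -0.0018 -1.    ]
target [ 0.5997 -0.1906  0.18  ] tool-frame delta mm [  7.2611 112.4528 161.3783]
bottle cap [ 0.6203 -0.3398  0.23  ] base-ish [ 0.6241 -0.3448  0.    ]
```

Now to the tab, keeping the same orientation so the pinch is across its 30 mm width. The body's narrow side faces the bottle, which is about 113 mm clear.

```bash
python3 -m handwheel '[{"x":0,"y":0.0281,"z":0.0403,"roll":0,"gripper":60},{"x":0,"y":0.0281,"z":0.0403,"roll":0,"gripper":60},{"x":0,"y":0.0281,"z":0.0403,"roll":0,"gripper":60},{"x":0,"y":0.0281,"z":0.0403,"roll":0,"gripper":60},{"x":0,"y":0,"z":0,"roll":0,"gripper":60},{"x":0,"y":0,"z":0,"roll":0,"gripper":60}]'
python3 st.py "20,-118,90"
python3 - <<'E'
from h import *
import cv2
c=cams.capture("wrist"); cv2.imwrite("pics/w6.png",c["img"][:,:,::-1]); print(proj(c,[b2w((20,-118,140)),b2w((35,-111,140)),b2w((5,-111,140))]))
E
```

```text
clock: 10.55
eef_pos: [0.5958, -0.1889, 0.1813]
tool_rot: [[-0.004, 0.966, 0.26], [0.002, 0.26, -0.966], [-1.0, -0.003, -0.003]]
contact_force: [-0.2, 0.5, -0.5]
grip_width: 0.0563
t 10.55 pos [ 0.5958 -0.1889  0.1813] yaw 15.04574053225498 F [-0.169   0.5437 -0.4542] w 0.0563
q [-0.4456  0.3092  1.3978  0.0003  1.4389 -0.7083] toolx [-0.0038  0.0021 -1.    ]
target [ 0.5997 -0.1906  0.09  ] tool-frame delta mm [91.2697  3.6025  2.8801]
[[255.3491 200.4038]
 [271.3717 193.3276]
 [239.3815 193.2774]]
```

View pics/w6.png

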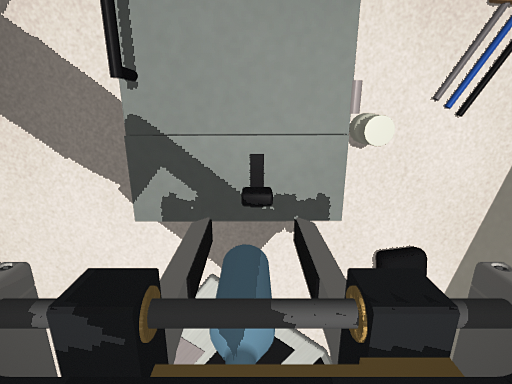

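The wrist view shows the tab at about (257,196), predicted (255,200), and centred between the fingers. I'll go down 90 mm.

```bash
python3 -m handwheel '[{"x":0.025,"y":0.003,"z":0.002,"roll":0,"gripper":60},{"x":0.025,"y":0,"z":0,"roll":0,"gripper":60},{"x":0.02,"y":0,"z":0,"roll":0,"gripper":60},{"x":0.01,"y":0,"z":0,"roll":0,"gripper":60},{"x":0.01,"y":0,"z":0,"roll":0,"gripper":60},{"x":0,"y":0,"z":0,"roll":0,"gripper":60},{"x":0,"y":0,"z":0,"roll":0,"gripper":60}]'
python3 st.py "20,-118,90"
python3 -m handwheel '[{"x":0,"y":0,"z":0,"roll":0,"gripper":0},{"x":0,"y":0,"z":0,"roll":0,"gripper":0},{"x":0,"y":0,"z":0,"roll":0,"gripper":0},{"x":0,"y":0,"z":0,"roll":0,"gripper":0},{"x":0,"y":0,"z":0,"roll":0,"gripper":0}]' 25
python3 st.py "20,-118,90"
python3 - <<'E'
from h import *
import cv2
c=cams.capture("wrist"); cv2.imwrite("pics/w7.png",c["img"][:,:,::-1])
E
```

```text
clock: 11.48
eef_pos: [0.6013, -0.1912, 0.0944]
tool_rot: [[0.001, 0.966, 0.26], [-0.001, 0.26, -0.966], [-1.0, 0.001, 0.001]]
contact_force: [-0.0, -0.1, -0.3]
grip_width: 0.0566
t 11.47 pos [ 0.6013 -0.1912  0.0944] yaw 15.04475781251347 F [-0.0053 -0.1407 -0.3214] w 0.0566
q [-0.445   0.3918  1.4736  0.      1.2747 -0.7076] toolx [ 0.0014 -0.0006 -1.    ]
target [ 0.5997 -0.1906  0.09  ] tool-frame delta mm [ 4.3563 -1.4035 -1.0712]
clock: 12.1
eef_pos: [0.6004, -0.1911, 0.0938]
tool_rot: [[-0.0, 0.966, 0.26], [-0.0, 0.26, -0.966], [-1.0, -0.0, 0.0]]
contact_force: [-1.0, -0.4, 2.1]
grip_width: 0.0299
t 12.1 pos [ 0.6004 -0.1911  0.0938] yaw 15.051853995412717 F [-1.0048 -0.4386  2.0702] w 0.0299
q [-0.4451  0.392   1.4745 -0.0005  1.2753 -0.7077] toolx [-0.0004 -0.0003 -1.    ]
target [ 0.5997 -0.1906  0.09  ] tool-frame delta mm [ 3.8053 -0.6013 -0.7397]
```

View pics/w7.png

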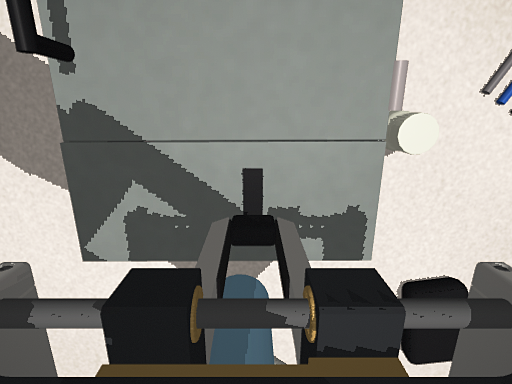

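The tab is pinched at 29.9 mm, at about (253,230) in the wrist view. Now I'll slide it towards the lid (tool -z) by 25 mm and a little more.

```bash
python3 -m handwheel '[{"x":0,"y":0,"z":-0.004,"roll":0,"gripper":0},{"x":0,"y":0,"z":-0.004,"roll":0,"gripper":0},{"x":0,"y":0,"z":-0.004,"roll":0,"gripper":0},{"x":0,"y":0,"z":-0.004,"roll":0,"gripper":0},{"x":0,"y":0,"z":-0.004,"roll":0,"gripper":0},{"x":0,"y":0,"z":0,"roll":0,"gripper":0}]'; python3 st.py
python3 -m handwheel '[{"x":0,"y":0,"z":-0.003,"roll":0,"gripper":0},{"x":0,"y":0,"z":-0.002,"roll":0,"gripper":0},{"x":0,"y":0,"z":-0.001,"roll":0,"gripper":0},{"x":0,"y":0,"z":0,"roll":0,"gripper":0}]'; python3 st.py "20,-93,90"
```

```text
clock: 12.9
eef_pos: [0.5951, -0.1716, 0.0938]
tool_rot: [[-0.0, 0.966, 0.26], [-0.001, 0.26, -0.966], [-1.0, -0.001, 0.001]]
contact_force: [-3.9, -5.1, 3.6]
grip_width: 0.0299
t 12.9 pos [ 0.5951 -0.1716  0.0938] yaw 15.070714785139467 F [-3.8921 -5.0519  3.5641] w 0.0299
q [-0.4199  0.3709  1.5037 -0.0009  1.2672 -0.6826] toolx [-0.0005 -0.0007 -1.    ]
clock: 13.4
eef_pos: [0.5939, -0.167, 0.0938]
tool_rot: [[0.0, 0.966, 0.26], [-0.002, 0.26, -0.966], [-1.0, -0.0, 0.002]]
contact_force: [-3.3, -5.7, 2.4]
grip_width: 0.0293
t 13.4 pos [ 0.5939 -0.167   0.0938] yaw 15.055104142959403 F [-3.2618 -5.6546  2.4069] w 0.0293
q [-0.413   0.3652  1.5115 -0.0022  1.2639 -0.6751] toolx [ 0.0001 -0.0023 -1.    ]
target [ 0.5932 -0.1664  0.09  ] tool-frame delta mm [ 3.753  -0.5298 -0.7038]
```

```bash
python3 -m handwheel '[{"x":0,"y":0,"z":-0.001,"roll":0,"gripper":0},{"x":0,"y":0,"z":-0.001,"roll":0,"gripper":0},{"x":0,"y":0,"z":-0.001,"roll":0,"gripper":0},{"x":0,"y":0,"z":0,"roll":0,"gripper":0},{"x":0,"y":0,"z":0,"roll":0,"gripper":0}]'; python3 st.py "20,-93,90"
python3 - <<'E'
from h import *
import cv2
c=cams.capture("wrist"); cv2.imwrite("pics/w8.png",c["img"][:,:,::-1])
c=cams.capture("side");cv2.imwrite("pics/s8.png",cv2.resize(c["img"][110:200,240:360,::-1],None,fx=6,fy=6,interpolation=cv2.INTER_CUBIC))
E
```

```text
clock: 14.02
eef_pos: [0.5939, -0.167, 0.0938]
tool_rot: [[0.002, 0.966, 0.259], [-0.007, 0.259, -0.966], [-1.0, 0.0, 0.007]]
contact_force: [-0.6, -12.3, -1.0]
grip_width: 0.0292
t 14.03 pos [ 0.5939 -0.167   0.0938] yaw 15.027358881671102 F [ -0.5871 -12.2766  -0.9519] w 0.0292
q [-0.4109  0.3629  1.5145 -0.0059  1.2594 -0.6714] toolx [ 0.0021 -0.007  -1.    ]
target [ 0.5932 -0.1664  0.09  ] tool-frame delta mm [ 3.804  -0.5385 -0.7992]
```

View pics/w8.png

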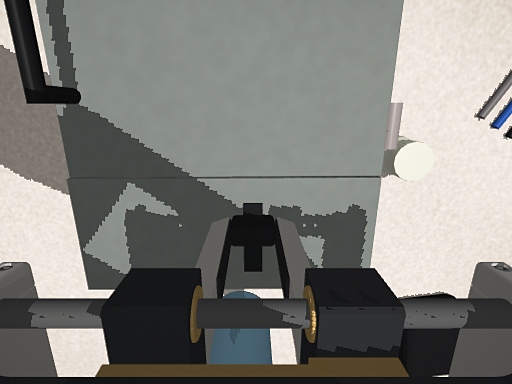

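View pics/s8.png

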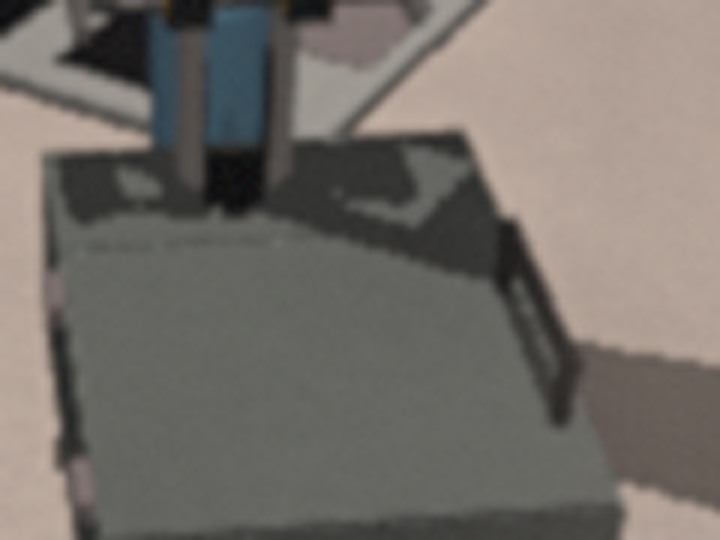

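The tab is at its stop: 24.9 mm of travel, no further motion, force up to 12 N, and the slot now shows behind it in the wrist view at (253,258). I'll hold briefly, ease it back, release and rise.

```bash
python3 -m handwheel '[{"x":0,"y":0,"z":0,"roll":0,"gripper":0},{"x":0,"y":0,"z":0,"roll":0,"gripper":0},{"x":0,"y":0,"z":0,"roll":0,"gripper":0},{"x":0,"y":0,"z":0.01,"roll":0,"gripper":0},{"x":0,"y":0,"z":0.01,"roll":0,"gripper":0},{"x":0,"y":0,"z":0.007,"roll":0,"gripper":0},{"x":0,"y":0,"z":0,"roll":0,"gripper":55},{"x":0,"y":0,"z":0,"roll":0,"gripper":55},{"x":0,"y":0,"z":0,"roll":0,"gripper":55}]'
python3 -m handwheel '[{"x":-0.03,"y":0,"z":0,"roll":0,"gripper":55},{"x":-0.03,"y":0,"z":0,"roll":0,"gripper":55},{"x":-0.03,"y":0,"z":0,"roll":0,"gripper":55},{"x":0,"y":0,"z":0,"roll":0,"gripper":55}]'
python3 st.py " -95,45,190"
```

```text
clock: 15.25
eef_pos: [0.6003, -0.1879, 0.093]
tool_rot: [[-0.0, 0.966, 0.26], [0.001, 0.26, -0.966], [-1.0, 0.0, -0.001]]
contact_force: [-0.3, 0.0, -0.2]
grip_width: 0.0514
clock: 15.75
eef_pos: [0.6025, -0.1894, 0.1867]
tool_rot: [[0.006, 0.966, 0.26], [-0.002, 0.26, -0.966], [-1.0, 0.006, 0.004]]
contact_force: [0.2, -0.4, 0.7]
grip_width: 0.0519
t 15.75 pos [ 0.6025 -0.1894  0.1867] yaw 15.082990363091366 F [ 0.2444 -0.3549  0.7449] w 0.0519
q [-0.4418  0.3106  1.3849  0.0006  1.4394 -0.7052] toolx [ 0.0063 -0.0023 -1.    ]
target [ 0.4462 -0.0631  0.19  ] tool-frame delta mm [  -4.5808 -117.9558 -162.5609]
```

```bash
python3 -m handwheel '[{"x":0,"y":-0.0293,"z":-0.0405,"roll":0,"gripper":50},{"x":0,"y":-0.0293,"z":-0.0405,"roll":0,"gripper":50},{"x":0,"y":-0.0293,"z":-0.0405,"roll":0,"gripper":50},{"x":0,"y":-0.0293,"z":-0.0405,"roll":0,"gripper":50},{"x":0,"y":0,"z":0,"roll":0,"gripper":50},{"x":0,"y":0,"z":0,"roll":0,"gripper":50}]'
python3 st.py " -95,45,102"
```

```text
clock: 16.5
eef_pos: [0.445, -0.0629, 0.1828]
tool_rot: [[-0.0, 0.966, 0.26], [0.0, 0.26, -0.966], [-1.0, -0.0, -0.0]]
contact_force: [0.3, 0.7, -0.4]
grip_width: 0.047
t 16.5 pos [ 0.445  -0.0629  0.1828] yaw 15.070531369095374 F [ 0.3447  0.7242 -0.4436] w 0.047
q [-0.3335 -0.0756  1.8218 -0.      1.3956 -0.5965] toolx [-0.0002  0.0001 -1.    ]
target [ 0.4462 -0.0631  0.102 ] tool-frame delta mm [80.8332  1.182   0.4751]
```

```bash
python3 -m handwheel '[{"x":0.03,"y":0.001,"z":0,"roll":0,"gripper":50},{"x":0.025,"y":0,"z":0,"roll":0,"gripper":50},{"x":0.015,"y":0,"z":0,"roll":0,"gripper":50},{"x":0.01,"y":0,"z":0,"roll":0,"gripper":50},{"x":0,"y":0,"z":0,"roll":0,"gripper":50},{"x":0,"y":0,"z":0,"roll":0,"gripper":0},{"x":0,"y":0,"z":0,"roll":0,"gripper":0},{"x":0,"y":0,"z":0,"roll":0,"gripper":0},{"x":0,"y":0,"z":0,"roll":0,"gripper":0},{"x":0,"y":0,"z":0,"roll":0,"gripper":0}]' 25
python3 st.py " -95,45,102"
python3 -m handwheel '[{"x":-0.002,"y":0,"z":0,"roll":0,"gripper":0},{"x":-0.002,"y":0,"z":0,"roll":0,"gripper":0},{"x":-0.002,"y":0,"z":0,"roll":0,"gripper":0},{"x":-0.002,"y":0,"z":0,"roll":0,"gripper":0},{"x":0,"y":0,"z":0,"roll":0,"gripper":0}]'
python3 st.py " -95,45,102"
```

```text
clock: 17.75
eef_pos: [0.4461, -0.0627, 0.1038]
tool_rot: [[0.001, 0.966, 0.26], [-0.0, 0.26, -0.966], [-1.0, 0.0, 0.0]]
contact_force: [-0.0, 0.6, 1.3]
grip_width: 0.0091
t 17.75 pos [ 0.4461 -0.0627  0.1038] yaw 15.058724761915013 F [-0.0041  0.6154  1.2731] w 0.0091
q [-0.3323  0.0113  1.9104  0.      1.2193 -0.5952] toolx [ 0.0005 -0.0001 -1.    ]
target [ 0.4462 -0.0631  0.102 ] tool-frame delta mm [1.8398 0.064  0.3699]
clock: 18.38
eef_pos: [0.4477, -0.0623, 0.1119]
tool_rot: [[0.004, 0.966, 0.259], [0.001, 0.259, -0.966], [-1.0, 0.004, 0.0]]
contact_force: [7.2, 2.0, -5.6]
grip_width: 0.0094
t 18.38 pos [ 0.4477 -0.0623  0.1119] yaw 15.037549788732422 F [ 7.2258  1.9626 -5.5955] w 0.0094
q [-0.3319  0.0016  1.9017  0.0022  1.2348 -0.5951] toolx [ 0.004   0.0008 -1.    ]
target [ 0.4462 -0.0631  0.102 ] tool-frame delta mm [ 9.9204 -1.6365  0.3594]
```

The lid now comes up freely: 8 mm, past the earlier stop, at about 5 N. I'll follow the arc about the hinge at about 2.5° per row.

```bash
python3 -m handwheel '[{"x":-0.005,"y":0.002,"z":0,"roll":0,"gripper":0},{"x":-0.005,"y":0.002,"z":0,"roll":0,"gripper":0},{"x":-0.0087,"y":0.0026,"z":0,"roll":0,"gripper":0},{"x":-0.0086,"y":0.0029,"z":0,"roll":0,"gripper":0},{"x":-0.0085,"y":0.0033,"z":0,"roll":0,"gripper":0},{"x":-0.0083,"y":0.0036,"z":0,"roll":0,"gripper":0},{"x":-0.0081,"y":0.0041,"z":0,"roll":0,"gripper":0},{"x":-0.008,"y":0.0043,"z":0,"roll":0,"gripper":0},{"x":0,"y":0,"z":0,"roll":0,"gripper":0}]' 30
python3 st.py " -70.3,45,171.9"
python3 - <<'E'
from h import *
import cv2
c=cams.capture("side");cv2.imwrite("pics/s9.png",cv2.resize(c["img"][90:240,215:415,::-1],None,fx=4,fy=4,interpolation=cv2.INTER_CUBIC))
E
```

```text
clock: 19.5
eef_pos: [0.4693, -0.0564, 0.1724]
tool_rot: [[-0.001, 0.966, 0.26], [-0.0, 0.26, -0.966], [-1.0, -0.002, -0.0]]
contact_force: [-2.6, -1.4, -1.6]
grip_width: 0.0085
t 19.5 pos [ 0.4693 -0.0564  0.1724] yaw 15.067118869653022 F [-2.6062 -1.4059 -1.571 ] w 0.0085
q [-0.3022 -0.0124  1.7832 -0.0008  1.3721 -0.5651] toolx [-0.0015 -0.0004 -1.    ]
target [ 0.4701 -0.0567  0.1719] tool-frame delta mm [0.5387 0.6486 0.5026]
```

View pics/s9.png

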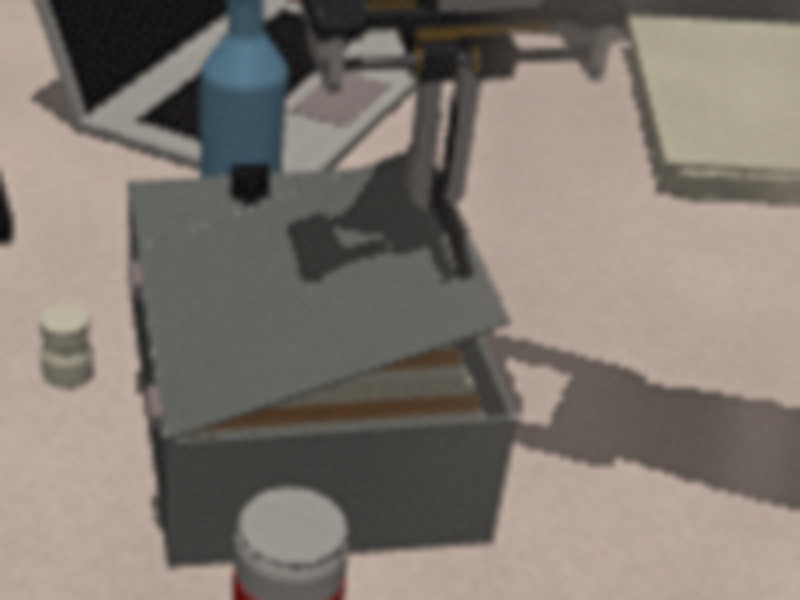

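The lid is open about 20° with folders showing, the bar is held, and the forces are small. Continuing along the arc.

```bash
python3 -m handwheel '[{"x":-0.0078,"y":0.0047,"z":0,"roll":0,"gripper":0},{"x":-0.0076,"y":0.005,"z":0,"roll":0,"gripper":0},{"x":-0.0073,"y":0.0054,"z":0,"roll":0,"gripper":0},{"x":-0.0071,"y":0.0057,"z":0,"roll":0,"gripper":0},{"x":-0.0068,"y":0.006,"z":0,"roll":0,"gripper":0},{"x":-0.0066,"y":0.0062,"z":0,"roll":0,"gripper":0},{"x":-0.0062,"y":0.0066,"z":0,"roll":0,"gripper":0},{"x":-0.006,"y":0.0068,"z":0,"roll":0,"gripper":0},{"x":0,"y":0,"z":0,"roll":0,"gripper":0}]'
python3 st.py " -23.9,45,227.3"
python3 -m handwheel '[{"x":-0.0057,"y":0.0071,"z":0,"roll":0,"gripper":0},{"x":-0.0054,"y":0.0073,"z":0,"roll":0,"gripper":0},{"x":-0.005,"y":0.0075,"z":0,"roll":0,"gripper":0},{"x":-0.0048,"y":0.0078,"z":0,"roll":0,"gripper":0},{"x":-0.0044,"y":0.008,"z":0,"roll":0,"gripper":0},{"x":-0.004,"y":0.0081,"z":0,"roll":0,"gripper":0},{"x":-0.0029,"y":0.0066,"z":0,"roll":0,"gripper":0},{"x":0,"y":0,"z":0,"roll":0,"gripper":0}]'
python3 st.py "28.5,45,259.5"
python3 - <<'E'
from h import *
import cv2
c=cams.capture("side");cv2.imwrite("pics/s10.png",c["img"][:,:,::-1]);cv2.imwrite("pics/s10z.png",cv2.resize(c["img"][70:240,215:415,::-1],None,fx=3.5,fy=3.5,interpolation=cv2.INTER_CUBIC))
E
```

```text
clock: 20.68
eef_pos: [0.5139, -0.0442, 0.2296]
tool_rot: [[-0.002, 0.966, 0.26], [-0.0, 0.26, -0.966], [-1.0, -0.002, -0.0]]
contact_force: [-8.5, -1.1, 5.5]
grip_width: 0.0089
t 20.68 pos [ 0.5139 -0.0442  0.2296] yaw 15.060584966930493 F [-8.4617 -1.0696  5.4837] w 0.0089
q [-0.253   0.0414  1.61   -0.0009  1.492  -0.5158] toolx [-0.002  -0.0004 -1.    ]
target [ 0.5149 -0.0446  0.2273] tool-frame delta mm [2.2531 0.8825 0.6599]
clock: 21.68
eef_pos: [0.5664, -0.0301, 0.2627]
tool_rot: [[0.003, 0.966, 0.26], [0.0, 0.26, -0.966], [-1.0, 0.003, 0.001]]
contact_force: [-4.6, -0.9, 5.2]
grip_width: 0.009
t 21.68 pos [ 0.5664 -0.0301  0.2627] yaw 15.084476852349045 F [-4.6306 -0.8541  5.2259] w 0.009
q [-0.2063  0.1331  1.4441  0.0009  1.5612 -0.4696] toolx [ 0.0033  0.0003 -1.    ]
target [ 0.5655 -0.031   0.2595] tool-frame delta mm [ 3.1475 -1.1311  0.5878]
```

View pics/s10z.png

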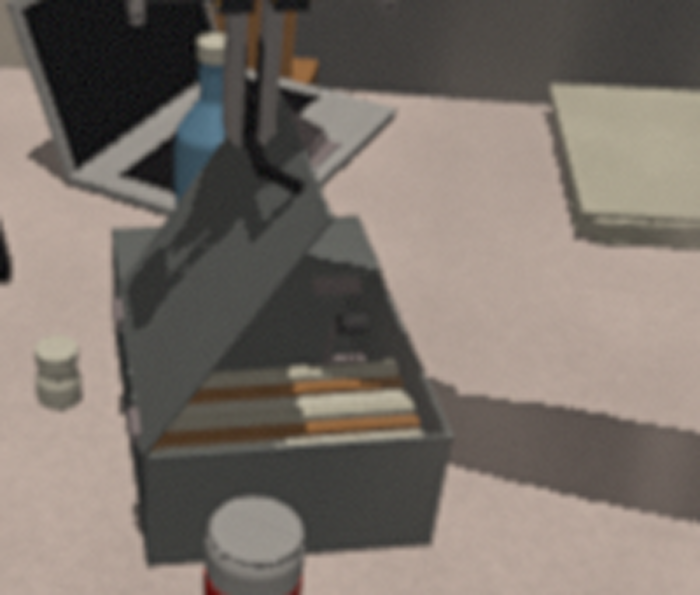

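The side view shows the lid well open, its near corner at zoomed (330,225), the bar still between the fingers at (255,140) and the folders exposed. Now I'll check the angle and the bystanders.

```bash
python3 - <<'E'
from h import *
import cv2
c=cams.capture("side")
for d in(50,53,55,57,60):
    t=np.radians(d);cx=lambda x,z:(110+x*np.cos(t)+z*np.sin(t), z*np.cos(t)-x*np.sin(t)+110)
    x,z=cx(-218,4); q=proj(c,[b2w((x,149,z))])[0]; print(d,(q-[215,70]+.5)*3.5-.5)
for n in("side","top"):
    a=cv2.imread(f"pics/{n}0.png");b=cams.capture(n)["img"][:,:,::-1]
    d=cv2.absdiff(a,b).max(2); cv2.imwrite(f"pics/{n}d.png",np.hstack([cv2.resize(np.ascontiguousarray(b),(400,300)),cv2.cvtColor(cv2.resize((d>45).astype(np.uint8)*255,(400,300)),cv2.COLOR_GRAY2BGR)]))
E
python3 st.py
```

```text
50 [364.2627 237.8173]
53 [351.015  228.9506]
55 [341.7319 223.3698]
57 [332.1009 218.0685]
60 [317.0302 210.6679]
t 21.88 pos [ 0.5661 -0.0302  0.2625] yaw 15.073979425927691 F [-4.866  -0.2016  5.3022] w 0.0092
q [-0.2066  0.1326  1.4449  0.0008  1.561  -0.4696] toolx [ 0.0031  0.0002 -1.    ]
```

View pics/sided.png

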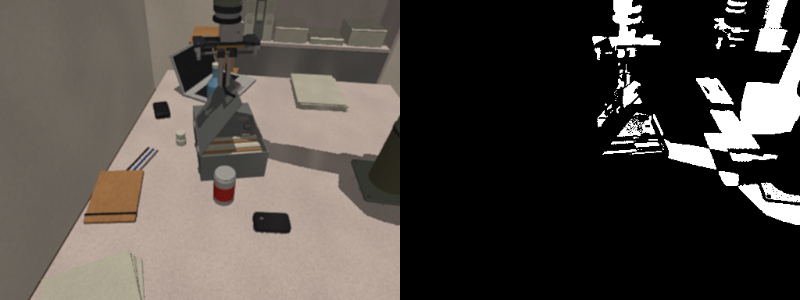

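View pics/topd.png

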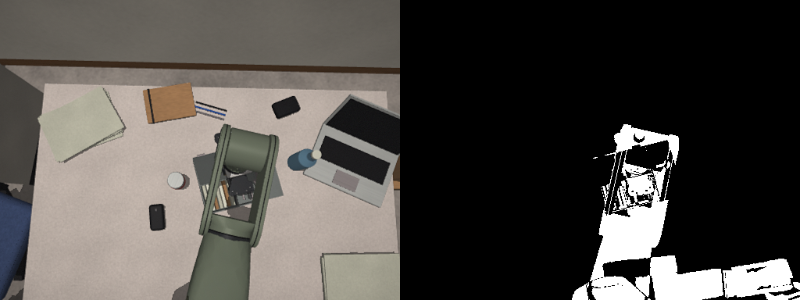

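The lid is at about 56–57°. In both views the only changes are the arm, its shadows and the lid, and the bystanders are unmoved. Handing in.

```bash
python3 -c "
from workcell import workorder; print(workorder.sign_off())"; python3 st.py
```

```text
the job is handed in; nothing more can be done
None
the job is handed in; nothing more can be done
```

The file box is open at about 56–57°, with the folders exposed and the gripper still holding the handle. The job was handed in at about 22 s of the 58 s allowed.

- **Tug:** the lid was caught. It rose about 3.5 mm and stopped hard at 19 N, so I let it down.
- **Release tab:** I pinched it from above and slid it 24.9 mm towards the lid, until it stopped against 12 N, then eased it back and let go.
- **Opening:** the second lift came up freely at about 5 N, and I followed the arc around the hinge.

**Last checks:**
- **Grip:** 9.2 mm on the 10 mm bar. The tool force was about 7 N, mostly from small errors in the arc.
- **Other things on the desk:** before-and-after pictures from both fixed cameras show changes only at the arm, its shadows and the lid.

**What went wrong or disagreed:**
- The first grasp closed above the bar without touching anything. The reported TCP was about 30 mm beyond the real fingertips in both the side and wrist views, so I corrected for that afterwards.
- My first move command was refused because each row needs all five keys; the arm did not move.
- The state could not be read after hand-in, so I have no reading for the final second.

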